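Turn the rinsed blue bracket over down the turning ramp

ROBOT

A 6-joint arm with a two-finger parallel gripper is mounted at the origin on the work surface. World frame = base frame: x ahead of the robot, y to its left, z up, the work surface at z = 0. Lengths are in m, angles in rad, forces in N, time in s.
With the tool pointing down it reaches from about 0.275 to 0.75 m from the base axis. Payload 10.2 kg.
Tool frame: the origin (TCP) lies midway between the tips of the shut fingers; the grasp point (between the pads) lies 19 mm behind it (bot.hold_point_z is the distance from the TCP to the grasp point, in m); z points along the fingers, y is the line along which they close (so a half turn about z gives the same grasp; the last joint's range is limited). The gripper opens to 88 mm and grips with 3 to 60 N. Pads are 18 mm wide; open, the fingers measure 123 mm over their backs; the gripper's body (75 mm by 187 mm) begins 45 mm behind the grasp point.
Start: joints at [1.004, 0.313, 1.498, -0, 1.331, -0.223], TCP at [0.177, 0.494, 0.239] pointing down, gripper open.
Joint ranges: [-2.94, 2.94], [-0.97, 2.17], [0.19, 2.56], [-1.23, 4.37], [0.02, 3.11], [-2.88, 2.88]. Speed limits (rad/s): [2.39, 2.39, 3.01, 3.14, 3.14, 3.14].

INTERFACE

Orientations are given as a rotation vector (axis times angle).
In Python, from plant import monitor, cams, sign_off, bot gives the robot as it stands.
- The arm moves only by the shell command python3 -m pendant 'ROWS' [FORCE]. ROWS is JSON, a list of rows, each a list of 3 entries, a list of its own where there are three numbers: the turn, a rotation vector about the tool's x, y, z in degrees, then the shift along the tool's x, y, z in cm, then the closure in counts, from 0 (fully open) to 255 (shut). In form: [[[wx, wy, wz], [tx, ty, tz], fingers], ...]. A call has 1 to 5 rows; each row is the pose to reach, as a shift and turn from the pose commanded when the call began, along the tool's axes at that moment; what a row does not reach only later rows make up. A row lasts 1/8 s, in which the tool goes at most 62.5 mm and 10.7 degrees, less where a joint would pass 70% of its speed; a pose out of reach is approached as far as the arm can. A call with a gripper value outside its range is refused whole. The fingers move at their own pace and stop on an object; FORCE is the grip in N (left out, the last holds). Time passes only in rows, so rows that repeat a pose let the fingers close. It gives the time, the measured TCP pose, the force, the opening and the grip force at its end, in the units of the state.
- monitor.get_state(): the state, without advancing time (a new reading comes with each control period).
- cams.get_image(name): name is "scene" or "top"; returns the picture (384x512x3 uint8, red, green, blue); there is no depth.
- cams.camera_info(name): a dict with "camera_matrix" (3x3 intrinsics, pixels), "camera_from_world" (4x4, takes a point from world to camera coordinates). Camera axes: x right, y down, z forward; pixel columns grow to the right and rows downward; lengths in m; the calibration is good to about 2 mm. A picture is of the moment at which its call begins. camera_info takes no time and is no camera call.
- sign_off(): hands the job in; it is judged then, once.
The state is a dict: "clock": time; "q": joint angles; "joint_velocities": joint speeds; "effort": joint torques, N m; "tcp_pos": TCP position; "tool_rot": TCP orientation; "ft_force": force on the tool from outside, world axes, zero at the start; "moment": the same for the moment, N m; "grip_width": opening from 0.0 (shut) to 1.0 (fully open); "grasp_force": force on a finger pad.
Only numpy, scipy, OpenCV 4.12 (cv2) and the standard library are available. Lean on these libraries where they do the work, as an engineer would, in place of code of your own. Each camera call takes 0.05 s, during which the arm holds its last target. There are 200 camera calls.

TASK

Pick the blue angle bracket off the cart and stand it on its short leg on the platform of the turning ramp, its tall leg close to the edge of the slope and facing downhill, and let go. Then push the tall leg over the edge so that the bracket tumbles down the slope and comes to rest in the white-floored tray lying flat on the outer face of its long leg, short leg sticking up. Leave the orange bracket, the amber jar and the dark steel flange where they are.

Things in the scene. Friction and masses are not known exactly. Their poses are not given: they have to be found in the camera images.
- blue_bracket_leg (a point): Blue metal L bracket, 0.14 kg, loose, standing on its short leg. Long leg upright: 90 tall, 50 wide, 8 mm thick. Short leg: 8 mm thick, 50 wide, reaches 37 mm from the long leg's inner face. Point: centre of the long leg, 45 mm above the underside. Axes: z up the long leg; x out of its OUTER face, away from the short leg (points down once turned over); y along the width.
- orange_bracket_leg (a point): Orange bracket of the same shape and size, point and axes as on the blue one. Bystander: leave alone.
- ramp: Fixed ramp. Origin on the cart top below the edge where platform meets slope, mid-width; x level downhill, z up. Aluminium platform x -110 to 0 mm, top 75 mm high, 130 wide (y), open all round. Slick white slope, 50 degrees, from the edge down to x 34, 35 mm high, where the tray begins. A bracket standing at the edge falls by itself once leaned about 20 degrees downhill.
- tray: Fixed tray at the slope's foot, white floor, grey walls. Its slick floor runs on downhill at 10 degrees: 165 mm long, 130 wide inside, 6 mm above the cart at the far end. Side walls 35, end wall 40 mm above the floor. Origin: middle of the floor's upper face; x downhill along the floor, y across, z square out of the floor.
- jar_mid (a point): Amber jar, 56 mm across, 75 mm tall, loose. Point at mid-height on its axis. Bystander: leave alone.
- flange: Dark steel vacuum flange lying flat: ring 70 mm outside, 40 mm hole, 13 mm thick, loose. Origin at the centre of its underside. Bystander: leave alone.
Mind the look-alikes: they are no part of the job. There is more than one size of the part that bears blue_bracket_leg; the job needs the middle-sized.

How it is judged:
By the outcome, as a careful person would: the job done as asked, in the order asked, and still so for the second after the job is handed in, with the robot touching nothing.
It also fails if it takes over 48 s, if anything falls off the work surface, if the arm or the gripper's body presses on something with over 40 N, if the wrist force passes 120 N, or if a joint passes its speed limit or range.

## Working session

There is one attempt and no reset: what is moved stays moved. The work goes in short steps, Python scripts to look and compute and a shell command to move; the robot and the scene stay as the last step left them, time stands still between calls to the robot, and variables do not carry over. Pictures are saved under pics/ and viewed, at most 10 in all, crops included, and the job is handed in when it is done.

```bash
mkdir -p pics
python3 - <<'E'
from plant import monitor,cams,bot
import cv2,numpy as np
np.set_printoptions(precision=4,suppress=True)
for n in("scene","top"):
    cv2.imwrite(f"pics/{n}0.png",cams.get_image(n)[:,:,::-1])
    i=cams.camera_info(n);print(np.array(i["camera_matrix"]),np.array(i["camera_from_world"]))
s=monitor.get_state();print(s,bot.hold_point_z)
E
```

```text
[[405.5473   0.     259.8776]
 [  0.     405.5473 195.8792]
 [  0.       0.       1.    ]] [[-0.8512  0.5245  0.0193  0.4314]
 [ 0.3793  0.64   -0.6683 -0.2461]
 [-0.3628 -0.5615 -0.7437  1.4725]
 [ 0.      0.      0.      1.    ]]
[[398.9112   0.     255.6429]
 [  0.     398.9112 191.2301]
 [  0.       0.       1.    ]] [[-0.005  -1.      0.0062  0.1104]
 [-0.981   0.0037 -0.1939  0.5736]
 [ 0.1939 -0.0071 -0.981   1.0254]
 [ 0.      0.      0.      1.    ]]
{'clock': 0.1, 'q': array([ 1.0036,  0.3134,  1.4983, -0.    ,  1.331 , -0.2234]), 'joint_velocities': array([-0.0005, -0.0025, -0.0021, -0.0003, -0.0005, -0.0004]), 'effort': array([  0.0015, -40.2814, -25.2649,   0.0695,   0.0342,  -0.    ]), 'tcp_pos': array([0.1769, 0.4941, 0.2383]), 'tool_rot': array([-0.5372, -3.0949,  0.0016]), 'ft_force': array([ 0.4678, -0.1182, -0.4599]), 'moment': array([-0.0044, -0.0711, -0.0174]), 'grasp_force': 0.0, 'grip_width': 0.9996264043264395} 0.0187
```

View pics/scene0.png

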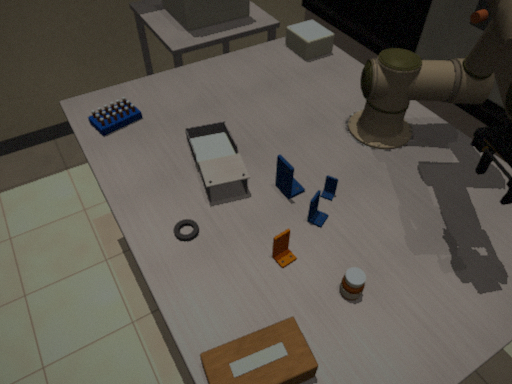

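View pics/top0.png

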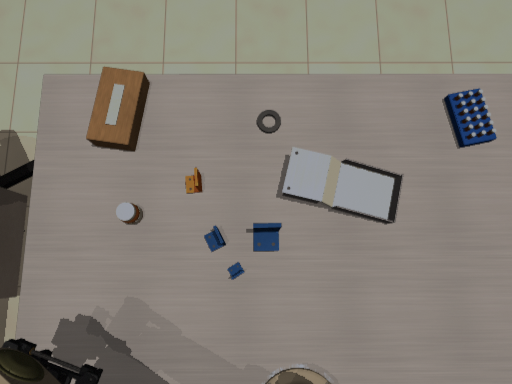

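Three blue brackets: the large one at scene (289,178) / top (266,238), the middle one at scene (317,210) / top (215,239), and the small one at scene (329,188) / top (236,270). The middle one matches the orange bracket's size, so it is the target. I'll confirm in an enlarged crop.

Run:
```python
import cv2,numpy as np
a=cv2.imread("pics/scene0.png")[145:275,260:350]; b=cv2.imread("pics/top0.png")[160:285,180:290]
a=cv2.resize(a,(390,563),interpolation=cv2.INTER_CUBIC);b=cv2.resize(b,(410,466),interpolation=cv2.INTER_CUBIC)
c=np.zeros((600,800,3),np.uint8);c[:563,:390]=a;c[:466,390:]=b
c=cv2.convertScaleAbs(c,alpha=1.6,beta=10)
cv2.imwrite("pics/crop1.png",c)
b=cv2.imread("pics/top0.png")[135:230,270:410]
cv2.imwrite("pics/crop2.png",cv2.convertScaleAbs(cv2.resize(b,None,fx=5.6,fy=5.6,interpolation=cv2.INTER_CUBIC),alpha=1.3))
```

```text
(no output)
```

View pics/crop1.png

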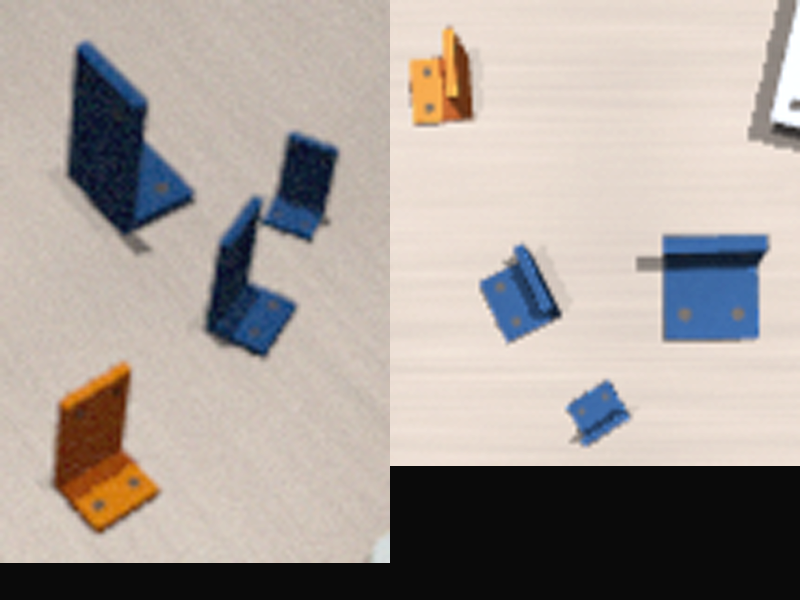

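View pics/crop2.png

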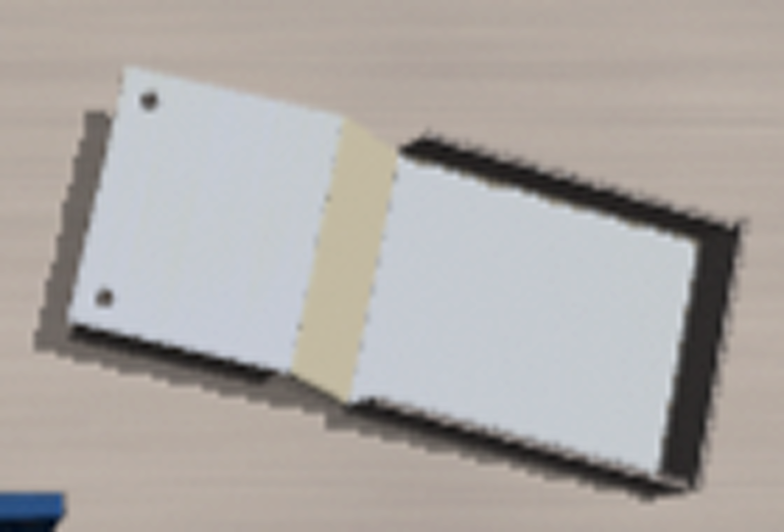

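The crop confirms it: the middle blue bracket is at crop (250,280) left and (520,295) right, the same size as the orange one, with one larger and one smaller blue bracket beside it. In crop2 the ramp's platform is on the left and its slope is the tan strip, with the downhill tray on the right. Next I fit both poses.

```bash
cat > h.py <<'E'
import cv2,numpy as np
from scipy.optimize import least_squares,minimize
from plant import cams,monitor
from scipy.spatial.transform import Rotation as R
np.set_printoptions(precision=4,suppress=True)
CI={n:cams.camera_info(n) for n in("scene","top")}
def proj(n,P):
    P=np.atleast_2d(P);T=np.array(CI[n]["camera_from_world"]);c=P@T[:3,:3].T+T[:3,3]
    q=c@np.array(CI[n]["camera_matrix"]).T;return q[:,:2]/q[:,2:]
def box(a,b):return np.array([[x,y,z] for x in(a[0],b[0]) for y in(a[1],b[1]) for z in(a[2],b[2])])
# bracket frame = blue_bracket_leg (point at leg centre)
BX=[box((-.004,-.025,-.045),(.004,.025,.045)),box((-.041,-.025,-.045),(-.004,.025,-.037))]
def sil(n,Rm,p,S=4):
    m=np.zeros((384*S,512*S),np.uint8)
    for b in BX:
        uv=((proj(n,b@Rm.T+p)+.5)*S-.5).astype(np.float32)
        cv2.fillConvexPoly(m,np.round(cv2.convexHull(uv)).astype(np.int32),255)
    return cv2.resize(m,(512,384),interpolation=cv2.INTER_AREA)/255.
def bluemask(im):
    f=im.astype(float)+1;return ((f[...,2]>1.5*f[...,0])&(f[...,2]>15)).astype(float)
def fit(masks,x0,z,rois):
    def rp(x):return R.from_euler('z',x[2]).as_matrix(),np.array([x[0],x[1],z])
    def cost(x):
        Rm,p=rp(x);return sum(np.abs(sil(n,Rm,p)-masks[n])[rois[n]].sum() for n in masks)
    best=None
    for w in x0[2]+np.arange(-.6,.61,.3):
        s=np.array([x0[0],x0[1],w])
        r=minimize(cost,s,method='Nelder-Mead',options=dict(initial_simplex=s+np.array([[0,0,0],[.015,0,0],[0,.015,0],[0,0,.25]]),xatol=1e-4,fatol=.01))
        if best is None or r.fun<best.fun:best=r
    return best
E
python3 - <<'E'
from h import *
U=np.array([(122,67),(70,322),(345,118),(292,373),(398,152),(350,403)],float)
uv=(U+.5)/5.6-.5+[270,135]
M=np.array([(-.11,.065,.075),(-.11,-.065,.075),(0,.065,.075),(0,-.065,.075),(.034,.065,.035),(.034,-.065,.035)])
f=lambda x:(proj("top",M@R.from_euler('z',x[2]).as_matrix().T+[x[0],x[1],0])-uv).ravel()
r=least_squares(f,[.5,0,-1.57]);print("ramp",r.x,np.degrees(r.x[2]),r.fun)
Rr=R.from_euler('z',r.x[2]).as_matrix()
print("in scene",proj("scene",M@Rr.T+[r.x[0],r.x[1],0]))
ms={};rois={}
for n,(a,b,c,d) in dict(scene=(306,188,332,228),top=(200,222,230,255)).items():
    im=cv2.imread(f"pics/{n}0.png")[:,:,::-1];m=bluemask(im)
    ro=np.zeros(m.shape,bool);ro[b:d,a:c]=1
    if n=="scene": ro[:200,322:]=0
    k,lab=cv2.connectedComponents((m*ro).astype(np.uint8));
    ms[n]=m;rois[n]=ro;print(n,(m*ro).sum())
r=fit(ms,[.43,.21,-.5],.045,rois);print("blue",r.x,np.degrees(r.x[2]),r.fun)
print([proj(n,[r.x[0],r.x[1],.045]) for n in ms])
for n in ms: r1=fit({n:ms[n]},r.x,.045,rois);print(n,r1.x,r1.fun)
E
```

```text
ramp [ 0.6056 -0.0831 -1.7994] -103.10026306864341 [ 0.2619  0.0106 -0.4447  0.1495  0.1107 -0.3976  0.4731  0.1212 -0.2017
  0.1607 -0.2098 -0.0531]
in scene [[206.4081 186.4285]
 [249.7569 176.7156]
 [197.8775 161.2132]
 [239.0415 152.6236]
 [196.6855 163.4264]
 [236.2687 155.1226]]
scene 339.0
top 278.0
blue [ 0.4563  0.2068 -1.0377] -59.45714499790756 107.80392156862746
[array([[313.2511, 206.1292]]), array([[218.9056, 235.2989]])]
scene [ 0.4559  0.2068 -1.0233] 55.30196078431372
top [ 0.4551  0.206  -1.1456] 45.95294117647059
```

```bash
cat > f2.py <<'E'
from h import *
import h
ims={n:cv2.imread(f"pics/{n}0.png")[:,:,::-1].astype(float) for n in("scene","top")}
def run(x0,rects,thr,free=False):
    ms={};rois={}
    for n,(a,b,c,d) in rects.items():
        f=ims[n]+1;m=((f[...,2]>thr*f[...,0])).astype(float)
        ro=np.zeros(m.shape,bool);ro[b:d,a:c]=1
        if n=="scene" and not free: ro[:200,322:]=0
        ms[n]=m;rois[n]=ro
    def sl(n,x):
        s=x[3];Rm=R.from_euler('z',x[2]).as_matrix()*s;return sil(n,Rm,np.array([x[0],x[1],.045*s]))
    cost=lambda x:sum(np.abs(sl(n,x)-ms[n])[rois[n]].sum() for n in ms)
    s=np.array(x0);sim=np.vstack([s,s+np.diag([.012,.012,.2,.15])])
    r=minimize(cost,s,method='Nelder-Mead',options=dict(initial_simplex=sim,xatol=1e-4,fatol=.01,maxiter=600))
    print(thr,r.x,np.degrees(r.x[2]),r.fun,[(n,(ms[n]*rois[n]).sum(),sl(n,r.x).sum()) for n in ms])
for t in(1.15,1.3,1.5,1.8): run([.456,.207,-1.05,1.],dict(scene=(306,188,332,228),top=(200,222,230,255)),t)
run([.46,.08,0.,1.5],dict(scene=(270,150,310,203),top=(248,215,288,256)),1.4,True)
run([.38,.16,3.6,.6],dict(scene=(321,172,345,203),top=(222,256,250,284)),1.4,True)
E
python3 f2.py
```

```text
1.15 [ 0.4557  0.2067 -1.0861  0.9693] -62.22719038303581 65.06274509803922 [('scene', np.float64(372.0), np.float64(384.32941176470587)), ('top', np.float64(300.0), np.float64(306.07450980392156))]
1.3 [ 0.4557  0.207  -1.0726  0.9506] -61.45787283072244 58.070588235294125 [('scene', np.float64(355.0), np.float64(362.15294117647056)), ('top', np.float64(289.0), np.float64(295.0078431372549))]
1.5 [ 0.4559  0.2074 -1.072   0.9389] -61.41880042076467 66.94509803921568 [('scene', np.float64(342.0), np.float64(355.0862745098039)), ('top', np.float64(278.0), np.float64(285.81960784313725))]
1.8 [ 0.456   0.2072 -1.0774  0.9294] -61.73026469253777 75.91764705882352 [('scene', np.float64(330.0), np.float64(347.07450980392156)), ('top', np.float64(268.0), np.float64(278.7019607843137))]
1.4 [0.4738 0.0807 0.0408 1.363 ] 2.336235197670884 101.8 [('scene', np.float64(668.0), np.float64(713.278431372549)), ('top', np.float64(680.0), np.float64(698.7333333333333))]
1.4 [0.3538 0.1573 3.6962 0.6824] 211.77453663284422 45.78431372549019 [('scene', np.float64(247.0), np.float64(257.1372549019608)), ('top', np.float64(155.0), np.float64(153.20392156862744))]
```

```bash
cat >> h.py <<'E'
BL=np.array([.4557,.207]);BY=np.radians(-61.8)
RP=np.array([.6056,-.0831]);RY=np.radians(-103.1)
def pose(xy,yaw,ztcp,sgn,tilt=12.,off=.005):
    "tool pose holding a bracket whose leg is at xy,yaw; tcp height ztcp"
    d=np.array([np.cos(yaw),np.sin(yaw),0]);p=np.array([-d[1],d[0],0]);t=np.radians(tilt)
    z=-np.cos(t)*np.array([0,0,1])-np.sin(t)*p;y=sgn*d;x=np.cross(y,z)
    return np.c_[x,y,z],np.r_[xy,0]+off*p+[0,0,ztcp]
def rel(Rt,pt,show=True):
    s=monitor.get_state();R0=R.from_rotvec(s["tool_rot"]).as_matrix()
    w=np.degrees(R.from_matrix(R0.T@Rt).as_rotvec());t=R0.T@(pt-s["tcp_pos"])*100
    print("turn",np.round(w,1),"shift",np.round(t,2));return w,t
E
python3 - <<'E'
from h import *
s=monitor.get_state();R0=R.from_rotvec(s["tool_rot"]).as_matrix();print(R0)
yaw0=np.degrees(np.arctan2(R0[1,1],R0[0,1]));q=np.degrees(s["q"])
for sg in(1,-1):
  for nm,xy,yw in(("pick",BL,BY),("place",RP,RY)):
    Rt,p=pose(xy,yw,.20,sg);y=np.degrees(np.arctan2(Rt[1,1],Rt[0,1]));q1=np.degrees(np.arctan2(xy[1],xy[0]))
    print(sg,nm,"q6 ~",q[5]-((y-yaw0)-(q1-q[0])))
    rel(Rt,p)
E
```

```text
[[-0.9415  0.337  -0.0006]
 [ 0.337   0.9415 -0.001 ]
 [ 0.0002 -0.0011 -1.    ]]
1 pick q6 ~ 86.23021684391573
turn [ 13.8  -6.1 131.5] shift [-36.26 -17.26   3.84]
1 place q6 ~ 95.28718236830865
turn [ 18.1  -1.  172.5] shift [-60.32 -39.83   3.86]
-1 pick q6 ~ -93.76978315608429
turn [  5.   11.3 -47.7] shift [-36.26 -17.26   3.84]
-1 place q6 ~ -84.71281763169137
turn [ 0.6 12.  -6.6] shift [-60.32 -39.83   3.86]
```

```bash
python3 -m pendant '[[[5,11.3,-47.7],[-36.3,-17.3,3.8],0],[[5,11.3,-47.7],[-36.3,-17.3,3.8],0],[[5,11.3,-47.7],[-36.3,-17.3,3.8],0],[[5,11.3,-47.7],[-36.3,-17.3,3.8],0],[[5,11.3,-47.7],[-36.3,-17.3,3.8],0]]' 25
python3 -c "
from h import *
rel(*pose(BL,BY,.18,-1))"
```

```text
clock: 0.72
tcp_pos: [0.3736, 0.2974, 0.2123]
tool_rot: [0.685, -2.862, 0.073]
ft_force: [-0.1, 0.4, -0.8]
grip_width: 0.998
grasp_force: 0.0
turn [ 0.1  0.3 -1.3] shift [ -4.31 -11.76   2.43]
```

```bash
python3 -m pendant '[[[0,0,0],[-4.3,-11.2,2.3],0],[[0,0,0],[-4.3,-11.2,2.3],0],[[0,0,0],[-4.3,-11.2,2.3],0],[[0,0,0],[-4.3,-11.2,2.3],0]]'
python3 -c "
from h import *
rel(*pose(BL,BY,.13,-1));rel(*pose(BL,BY,.064,-1))"
```

```text
clock: 1.23
tcp_pos: [0.456, 0.2157, 0.1817]
tool_rot: [0.677, -2.865, 0.073]
ft_force: [0.1, 0.3, 0.4]
grip_width: 0.998
grasp_force: 0.0
turn [ 0.2  0.4 -1.6] shift [-1.13 -0.74  5.04]
turn [ 0.2  0.4 -1.6] shift [-2.46 -0.72 11.51]
```

```bash
python3 -m pendant '[[[0.2,0.4,-1.6],[-1.1,-0.7,5.0],0],[[0.2,0.4,-1.6],[-1.1,-0.7,5.0],0],[[0.2,0.4,-1.6],[-1.8,-0.7,8.5],0],[[0.2,0.4,-1.6],[-2.5,-0.7,11.5],0],[[0.2,0.4,-1.6],[-2.5,-0.7,11.5],0]]'
python3 - <<'E'
from h import *
rel(*pose(BL,BY,.064,-1))
a=cv2.resize(cams.get_image("scene")[130:260,250:380],(400,400),interpolation=cv2.INTER_CUBIC)
b=cv2.resize(cams.get_image("top")[170:300,160:290],(400,400),interpolation=cv2.INTER_CUBIC)
cv2.imwrite("pics/g1.png",cv2.convertScaleAbs(np.hstack([a,b])[:,:,::-1],alpha=1.6,beta=10))
E
```

```text
clock: 1.85
tcp_pos: [0.4602, 0.2101, 0.0645]
tool_rot: [0.716, -2.847, 0.077]
ft_force: [-0.2, 0.3, 0.3]
grip_width: 0.999
grasp_force: 0.0
turn [-0.  -0.1  0. ] shift [ 0.03 -0.06  0.06]
```

View pics/g1.png

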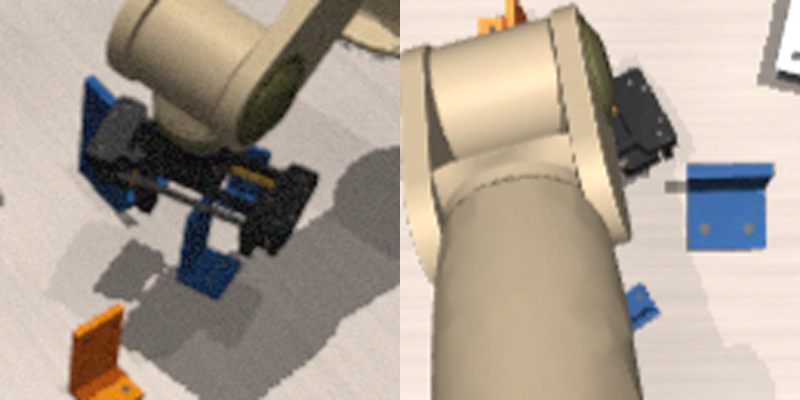

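The picture shows the leg between the open fingers at scene crop (200,230), with the gripper clear of the large bracket at crop (695,165). Closing now.

```bash
python3 -m pendant '[[[0,0,0],[0,0,0],120],[[0,0,0],[0,0,0],200],[[0,0,0],[0,0,0],255],[[0,0,0],[0,0,0],255],[[0,0,0],[0,0,0],255]]' 25
python3 -m pendant '[[[0,0,0],[0,0,0],255],[[0,0,0],[0,0,0],255],[[0,0,0],[0.6,0,-3.0],255],[[0,0,0],[1.3,0,-6.0],255],[[0,0,0],[2.5,0,-12.0],255]]'
python3 - <<'E'
from h import *
rel(*pose(BL,BY,.25,-1));s=monitor.get_state();print(s["grip_width"]*88)
E
```

```text
clock: 2.58
tcp_pos: [0.4608, 0.2094, 0.0641]
tool_rot: [0.716, -2.849, 0.077]
ft_force: [0.1, 0.1, 0.8]
grip_width: 0.458
grasp_force: 0.0
clock: 3.2
tcp_pos: [0.4603, 0.2095, 0.1865]
tool_rot: [0.715, -2.845, 0.076]
ft_force: [0.5, 0.3, 0.4]
grip_width: 0.007
grasp_force: 0.0
turn [ 0.  -0.2  0. ] shift [ 1.37 -0.   -6.2 ]
0.6095122320612707
```

The fingers close slower than I allowed for, so I lifted without the bracket. I need to check where it is.

```bash
python3 -m pendant '[[[0,0,0],[5,6,-4],0],[[0,0,0],[5,12,-4],0],[[0,0,0],[5,15,-4],0],[[0,0,0],[5,15,-4],0]]'
python3 - <<'E'
from h import *
I={n:cams.get_image(n) for n in("scene","top")}
for n in I: cv2.imwrite(f"pics/{n}2.png",I[n][:,:,::-1])
a=cv2.resize(I["scene"][130:260,250:380],(400,400),interpolation=cv2.INTER_CUBIC)
b=cv2.resize(I["top"][170:300,160:290],(400,400),interpolation=cv2.INTER_CUBIC)
cv2.imwrite("pics/g2.png",cv2.convertScaleAbs(np.hstack([a,b])[:,:,::-1],alpha=1.6,beta=10))
E
sed 's/0\.png/2.png/' f2.py | sed '/^run/d' > f3.py; python3 f3.py
```

```text
clock: 3.7
tcp_pos: [0.3531, 0.3245, 0.2364]
tool_rot: [0.721, -2.848, 0.077]
ft_force: [0.2, -0.2, -0.4]
grip_width: 0.436
grasp_force: 0.0
1.15 [ 0.4555  0.2065 -1.092   0.967 ] -62.564189456740515 63.79607843137255 [('scene', np.float64(370.0), np.float64(381.7686274509804)), ('top', np.float64(300.0), np.float64(306.87450980392157))]
1.3 [ 0.4556  0.2069 -1.0789  0.9455] -61.8148041400006 57.572549019607834 [('scene', np.float64(353.0), np.float64(358.15294117647056)), ('top', np.float64(288.0), np.float64(292.4039215686274))]
1.5 [ 0.4558  0.2073 -1.0749  0.9357] -61.589493072659735 66.63529411764705 [('scene', np.float64(345.0), np.float64(355.0862745098039)), ('top', np.float64(279.0), np.float64(285.3843137254902))]
1.8 [ 0.4558  0.2072 -1.0845  0.9323] -62.138783067471856 77.0156862745098 [('scene', np.float64(328.0), np.float64(350.2)), ('top', np.float64(268.0), np.float64(280.49411764705883))]
```

View pics/g2.png

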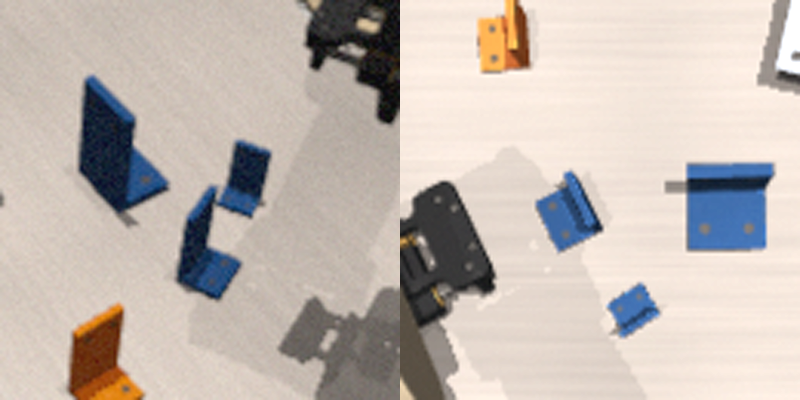

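The blue bracket is still standing where it was, at right crop (570,212), and the fit agrees. I'll go back with the gripper half open and wait for it to close fully.

```bash
python3 -m pendant '[[[0,0,0],[-5,-6,4],60],[[0,0,0],[-5,-12,4],60],[[0,0,0],[-5,-15,4],60],[[0,0,0],[-5,-15,4],60]]'
python3 -c "
from h import *
print(monitor.get_state()['grip_width']);rel(*pose(BL,BY,.12,-1));rel(*pose(BL,BY,.064,-1))"
```

```text
clock: 4.3
tcp_pos: [0.4628, 0.2064, 0.186]
tool_rot: [0.707, -2.85, 0.076]
ft_force: [-1.1, -1.1, -0.2]
grip_width: 0.767
grasp_force: 0.0
0.7665520467758123
turn [ 0.  -0.1 -0.3] shift [-1.28  0.4   6.47]
turn [ 0.  -0.1 -0.3] shift [-2.46  0.4  11.95]
```

```bash
python3 -m pendant '[[[0,0,0],[-0.6,0.0,3.0],60],[[0,0,0],[-1.3,0.0,6.5],60],[[0,0,0],[-2.0,0.0,9.5],60],[[0,0,0],[-2.5,0.0,12.0],60],[[0,0,0],[-2.5,0.0,12.0],60]]'
python3 -c "
from h import *
rel(*pose(BL,BY,.064,-1))"
for i in 1 2; do python3 -m pendant '[[[0,0,0],[0,0,0],255],[[0,0,0],[0,0,0],255],[[0,0,0],[0,0,0],255],[[0,0,0],[0,0,0],255],[[0,0,0],[0,0,0],255]]' 25; done
```

```text
clock: 4.92
tcp_pos: [0.4599, 0.2092, 0.063]
tool_rot: [0.715, -2.846, 0.076]
ft_force: [0.6, -1.4, 1.0]
grip_width: 0.765
grasp_force: 0.0
turn [ 0.  -0.2 -0. ] shift [-0.01  0.   -0.1 ]
clock: 5.55
tcp_pos: [0.4609, 0.2094, 0.0642]
tool_rot: [0.716, -2.849, 0.077]
ft_force: [0.8, 0.1, -0.7]
grip_width: 0.221
grasp_force: 0.0
clock: 6.18
tcp_pos: [0.4608, 0.2094, 0.064]
tool_rot: [0.716, -2.849, 0.077]
ft_force: [0.4, -0.6, -0.9]
grip_width: 0.09
grasp_force: 25.0
```

```bash
python3 -m pendant '[[[0,0,0],[0.4,0,-2.0],255],[[0,0,0],[1.3,0,-6.0],255],[[0,0,0],[2.2,0,-10.5],255],[[0,0,0],[3.3,0,-15.6],255],[[0,0,0],[3.3,0,-15.6],255]]'
cat >> h.py <<'E'
def ramp(x,y):
    c,s=np.cos(RY),np.sin(RY);return RP+[c*x-s*y,s*x+c*y]
E
python3 -c "
from h import *
print(monitor.get_state()['grip_width'])
rel(*pose(ramp(-.008,0),RY,.225,-1))"
```

```text
clock: 6.8
tcp_pos: [0.4621, 0.21, 0.2268]
tool_rot: [0.717, -2.856, 0.077]
ft_force: [1.1, -0.3, -2.5]
grip_width: 0.089
grasp_force: 25.0
0.08931402942004141
turn [-8.6  0.4 40.4] shift [  0.25 -32.34   0.33]
```

```bash
python3 -m pendant '[[[-1.7,0,8],[0,-4,0],255],[[-3.4,0.2,16],[0,-8,0],255],[[-5.1,0.2,24],[0,-12,0],255],[[-6.8,0.3,32],[0.1,-16,0.2],255],[[-8.6,0.4,40.4],[0.1,-20,0.2],255]]'
python3 -c "
from h import *
rel(*pose(ramp(-.008,0),RY,.225,-1))"
```

```text
clock: 7.42
tcp_pos: [0.5542, 0.0316, 0.2202]
tool_rot: [-0.341, -2.904, -0.033]
ft_force: [0.1, 0.9, -0.7]
grip_width: 0.089
grasp_force: 25.0
turn [-0.1 -0.5 -0.3] shift [-7.86 -9.17 -2.2 ]
```

```bash
python3 -m pendant '[[[0,0,0],[-2.5,-3,-0.7],255],[[0,0,0],[-5,-6,-1.3],255],[[0,0,0],[-7.9,-9.0,-2.1],255],[[0,0,0],[-7.9,-9.0,-2.1],255],[[0,0,0],[-7.9,-9.0,-2.1],255]]'
python3 -c "
from h import *
rel(*pose(ramp(-.008,0),RY,.225,-1));rel(*pose(ramp(-.008,0),RY,.148,-1))"
```

```text
clock: 8.05
tcp_pos: [0.6129, -0.0728, 0.2246]
tool_rot: [-0.334, -2.906, -0.033]
ft_force: [0.2, -0.5, -0.8]
grip_width: 0.09
grasp_force: 25.0
turn [-0.2 -0.5 -0. ] shift [-0.01 -0.37 -0.04]
turn [-0.2 -0.5 -0. ] shift [-1.67 -0.35  7.48]
```

```bash
python3 -m pendant '[[[-0.1,-0.4,0],[-0.5,-0.2,2.5],255],[[-0.1,-0.4,0],[-1.0,-0.3,4.8],255],[[-0.1,-0.4,0],[-1.6,-0.3,7.0],255],[[-0.1,-0.4,0],[-1.6,-0.3,7.0],255]]'
python3 - <<'E'
from h import *
rel(*pose(ramp(-.008,0),RY,.1395,-1))
I={n:cams.get_image(n) for n in("scene","top")}
for n in I: cv2.imwrite(f"pics/{n}3.png",I[n][:,:,::-1])
a=cv2.resize(I["scene"][90:220,160:290],(400,400),interpolation=cv2.INTER_CUBIC)
b=cv2.resize(I["top"][110:240,270:400],(400,400),interpolation=cv2.INTER_CUBIC)
cv2.imwrite("pics/g3.png",cv2.convertScaleAbs(np.hstack([a,b])[:,:,::-1],alpha=1.5,beta=10))
E
```

```text
clock: 8.55
tcp_pos: [0.6123, -0.0754, 0.1526]
tool_rot: [-0.333, -2.911, -0.034]
ft_force: [0.6, -0.6, -1.6]
grip_width: 0.085
grasp_force: 25.0
turn [-0.1 -0.2  0. ] shift [-0.3  -0.1   1.27]
```

View pics/g3.png

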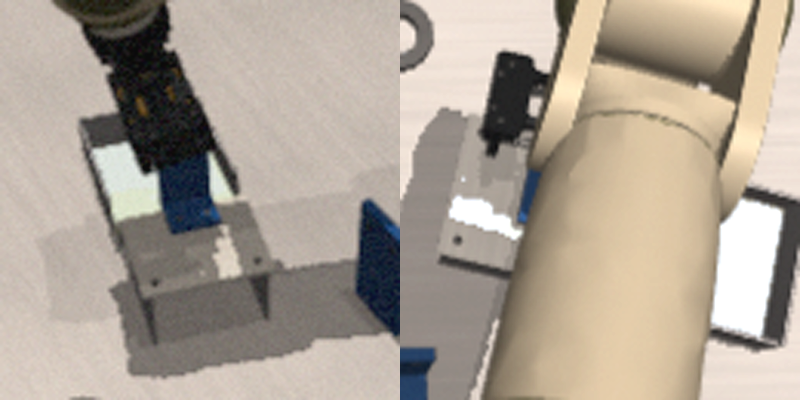

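The bracket is held upright over the platform near the edge at mid-width, at scene crop (190,190). Lowering until it touches.

```bash
python3 -m pendant '[[[0,0,0],[-0.1,-0.1,0.5],255],[[0,0,0],[-0.2,-0.1,0.9],255],[[0,0,0],[-0.25,-0.1,1.2],255],[[0,0,0],[-0.25,-0.1,1.2],255]]'
python3 - <<'E'
from h import *
rel(*pose(ramp(-.008,0),RY,.139,-1))
E
```

```text
clock: 9.15
tcp_pos: [0.6129, -0.0777, 0.1416]
tool_rot: [-0.335, -2.914, -0.033]
ft_force: [-0.1, 0.2, -0.6]
grip_width: 0.085
grasp_force: 25.0
turn [-0.1  0.  -0. ] shift [0.04 0.1  0.27]
```

```bash
python3 -m pendant '[[[0,0,0],[0.05,0.1,0.1],255],[[0,0,0],[0.03,0.1,0.15],255],[[0,0,0],[0.03,0.1,0.15],255]]'
python3 -m pendant '[[[0,0,0],[-0.02,0,0.1],255],[[0,0,0],[-0.02,0,0.1],255]]'
python3 - <<'E'
from h import *
rel(*pose(ramp(-.008,0),RY,.139,-1))
E
```

```text
clock: 9.52
tcp_pos: [0.6127, -0.0765, 0.1404]
tool_rot: [-0.335, -2.915, -0.033]
ft_force: [0.4, 0.4, -1.1]
grip_width: 0.09
grasp_force: 25.0
clock: 9.78
tcp_pos: [0.6126, -0.0766, 0.1393]
tool_rot: [-0.335, -2.915, -0.033]
ft_force: [-0.4, 0.4, -1.3]
grip_width: 0.093
grasp_force: 25.0
turn [-0.1  0.  -0. ] shift [0.03 0.   0.04]
```

No contact yet, since the force is still only the weight. I'll take half-millimetre steps.

```bash
for i in 1 2 3; do python3 -m pendant '[[[0,0,0],[-0.01,0,0.05],255],[[0,0,0],[-0.01,0,0.05],255]]' | egrep 'tcp|force: \['; done
```

```text
tcp_pos: [0.6127, -0.0766, 0.139]
ft_force: [0.9, -0.1, -0.3]
tcp_pos: [0.6129, -0.0767, 0.139]
ft_force: [0.6, -0.1, 3.6]
tcp_pos: [0.6129, -0.0767, 0.1389]
ft_force: [1.1, -1.6, 6.5]
```

```bash
python3 -m pendant '[[[0,0,0],[0.01,0,-0.05],200],[[0,0,0],[0.01,0,-0.05],120],[[0,0,0],[0.01,0,-0.05],100],[[0,0,0],[0.01,0,-0.05],100],[[0,0,0],[0.01,0,-0.05],100]]'
python3 -m pendant '[[[0,0,0],[0,0,0],100],[[0,0,0],[0.3,0,-1.5],100],[[0,0,0],[1,0,-5],100],[[0,0,0],[2,0,-9.5],100],[[0,0,0],[2,0,-9.5],100]]'
```

```text
clock: 11.15
tcp_pos: [0.6126, -0.0765, 0.1383]
tool_rot: [-0.335, -2.915, -0.033]
ft_force: [0.6, 0.4, -0.6]
grip_width: 0.607
grasp_force: 0.0
clock: 11.78
tcp_pos: [0.6138, -0.0767, 0.2402]
tool_rot: [-0.336, -2.923, -0.031]
ft_force: [0.4, 0.2, -0.5]
grip_width: 0.611
grasp_force: 0.0
```

```bash
python3 -c "
from h import *
rel(*pose(ramp(-.060,0),RY,.21,-1,0,0))"
python3 -m pendant '[[[0,-6,0],[0,2,-1],255],[[0,-12,0],[0,5.3,-1],255],[[0,-12,0],[0,5.3,-1],255],[[0,-12,0],[0,5.3,-1],255],[[0,-12,0],[0,5.3,-1],255]]'
python3 - <<'E'
from h import *
rel(*pose(ramp(-.060,0),RY,.21,-1,0,0))
I={n:cams.get_image(n) for n in("scene","top")}
a=cv2.resize(I["scene"][90:220,160:290],(400,400),interpolation=cv2.INTER_CUBIC)
b=cv2.resize(I["top"][110:240,270:400],(400,400),interpolation=cv2.INTER_CUBIC)
c=cv2.convertScaleAbs(np.hstack([a,b])[:,:,::-1],alpha=1.5,beta=10).copy()
for P in([*ramp(0,.065),.075],[*ramp(0,-.065),.075]):
    u=(proj("scene",P)[0]-[160,90]+.5)*400/130-.5;cv2.circle(c,tuple(int(v) for v in u),4,(0,0,255),1)
cv2.imwrite("pics/g4.png",c)
m=bluemask(I["scene"]);ro=np.zeros(m.shape,bool);ro[120:175,195:250]=1
x=ramp(-.008,0);r=fit({"scene":m},[x[0],x[1],RY],.12,{"scene":ro})
c,s=np.cos(RY),np.sin(RY);d=r.x[:2]-RP
print("in ramp",d@[c,s],d@[-s,c],np.degrees(r.x[2]-RY),r.fun,(m*ro).sum())
E
```

```text
turn [ -0.1 -11.5  -0. ] shift [0.05 5.2  3.08]
clock: 12.4
tcp_pos: [0.6269, -0.0262, 0.2447]
tool_rot: [-0.36, -3.12, 0.002]
ft_force: [-0.6, 0.2, -0.4]
grip_width: 0.065
grasp_force: 0.0
turn [-0.1 -0.  -0.1] shift [ 0.78 -0.02  3.47]
in ramp -0.008508219684200763 -0.00032855085708522933 2.6367950663264477 83.15294117647059 497.0
```

View pics/g4.png

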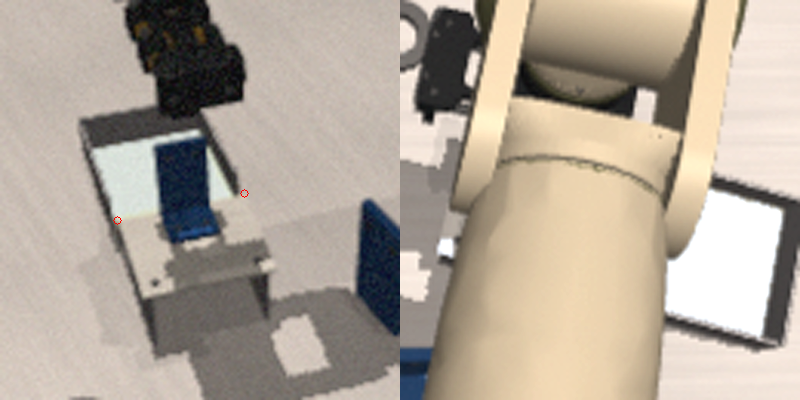

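The bracket stands on the platform at scene crop (185,190), about 4 mm behind the edge (marked by the red dots) and centred across the width. Lowering the closed fingers behind it.

```bash
python3 -m pendant '[[[0,0,0],[0.8,0,3.5],255],[[0,0,0],[0.8,0,7],255],[[0,0,0],[0.8,0,9.9],255],[[0,0,0],[0.8,0,9.9],255],[[0,0,0],[0.8,0,9.9],255]]'
python3 -c "
from h import *
rel(*pose(ramp(-.060,0),RY,.145,-1,0,0))"
python3 -m pendant '[[[0,0,0],[0,-1,0],255],[[0,0,0],[0,-2,0],255],[[0,0,0],[0,-2.4,0],255],[[0,0,0],[0,-2.8,0],255],[[0,0,0],[0,-3.2,0],255]]'
```

```text
clock: 13.12
tcp_pos: [0.6197, -0.024, 0.1475]
tool_rot: [0.359, 3.118, -0.003]
ft_force: [-0.5, 0.1, -0.8]
grip_width: 0.006
grasp_force: 0.0
turn [-0.1  0.2 -0. ] shift [ 0.03 -0.08  0.25]
clock: 13.75
tcp_pos: [0.6118, -0.055, 0.1462]
tool_rot: [0.359, 3.12, -0.002]
ft_force: [0.2, -0.1, 0.5]
grip_width: 0.007
grasp_force: 0.0
```

```bash
python3 -m pendant '[[[0,0,0],[0,-0.4,0],255],[[0,0,0],[0,-0.8,0],255],[[0,0,0],[0,-1.2,0],255],[[0,0,0],[0,-1.6,0],255],[[0,0,0],[0,-2.0,0],255]]'
python3 - <<'E'
from h import *
I=cams.get_image("scene");cv2.imwrite("pics/p1.png",I[:,:,::-1])
m=bluemask(I);ro=np.zeros(m.shape,bool);ro[110:175,185:250]=1
ys,xs=np.nonzero(m*ro);print(len(ys),xs.mean(),ys.mean(),ys.min(),ys.max())
E
```

```text
clock: 14.38
tcp_pos: [0.6072, -0.0745, 0.1462]
tool_rot: [0.359, 3.12, -0.002]
ft_force: [0.0, -0.9, 0.2]
grip_width: 0.003
grasp_force: 0.0
368 219.06521739130434 152.34782608695653 127 165
```

```bash
python3 -m pendant '[[[0,0,0],[0,-0.4,0],255],[[0,0,0],[0,-0.8,0],255],[[0,0,0],[0,-1.2,0],255],[[0,0,0],[0,-1.6,0],255],[[0,0,0],[0,-2.0,0],255]]'
python3 - <<'E'
from h import *
I={n:cams.get_image(n) for n in("scene","top")}
a=cv2.resize(I["scene"][90:220,160:290],(400,400),interpolation=cv2.INTER_CUBIC)
b=cv2.resize(I["top"][110:240,270:400],(400,400),interpolation=cv2.INTER_CUBIC)
cv2.imwrite("pics/g5.png",cv2.convertScaleAbs(np.hstack([a,b])[:,:,::-1],alpha=1.5,beta=10))
E
```

```text
clock: 15.05
tcp_pos: [0.6027, -0.094, 0.1463]
tool_rot: [0.359, 3.12, -0.002]
ft_force: [0.8, -0.4, -0.5]
grip_width: 0.007
grasp_force: 0.0
```

View pics/g5.png

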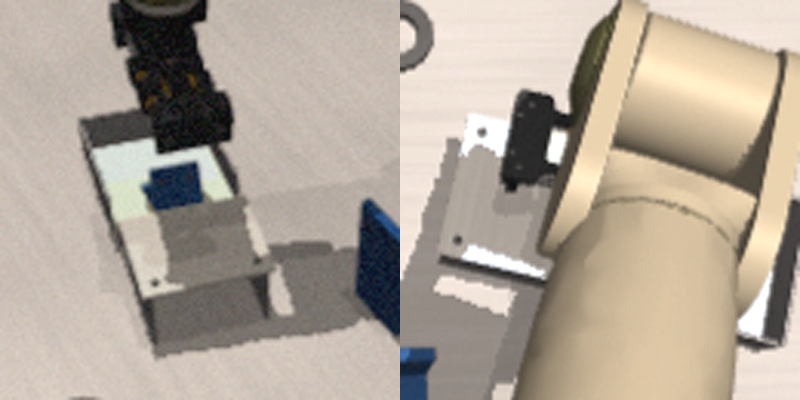

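The bracket has tipped over the edge and lies on the slope or in the tray at scene crop (175,185). I'll back off and look.

```bash
python3 -m pendant '[[[0,0,0],[0,2,-4],255],[[0,0,0],[0,7,-7],255],[[0,0,0],[0,13,-9],255],[[0,0,0],[0,19,-10],255],[[0,0,0],[0,24,-10],255]]'
python3 -m pendant '[[[0,0,0],[0,6,0],255],[[0,0,0],[0,10,0],255],[[0,0,0],[0,10,0],255],[[0,0,0],[0,10,0],255],[[0,0,0],[0,10,0],255]]'
python3 - <<'E'
from h import *
I={n:cams.get_image(n) for n in("scene","top")}
a=cv2.resize(I["scene"][100:230,160:290],(400,400),interpolation=cv2.INTER_CUBIC)
b=cv2.resize(I["top"][110:240,280:410],(400,400),interpolation=cv2.INTER_CUBIC)
cv2.imwrite("pics/g6.png",cv2.convertScaleAbs(np.hstack([a,b])[:,:,::-1],alpha=1.5,beta=10))
E
```

```text
clock: 15.78
tcp_pos: [0.6575, 0.1426, 0.2471]
tool_rot: [0.357, 3.118, -0.002]
ft_force: [-0.0, -0.4, 0.3]
grip_width: 0.008
grasp_force: 0.0
clock: 16.4
tcp_pos: [0.68, 0.2362, 0.2462]
tool_rot: [0.361, 3.12, -0.003]
ft_force: [-0.9, -0.6, 0.3]
grip_width: 0.006
grasp_force: 0.0
```

View pics/g6.png

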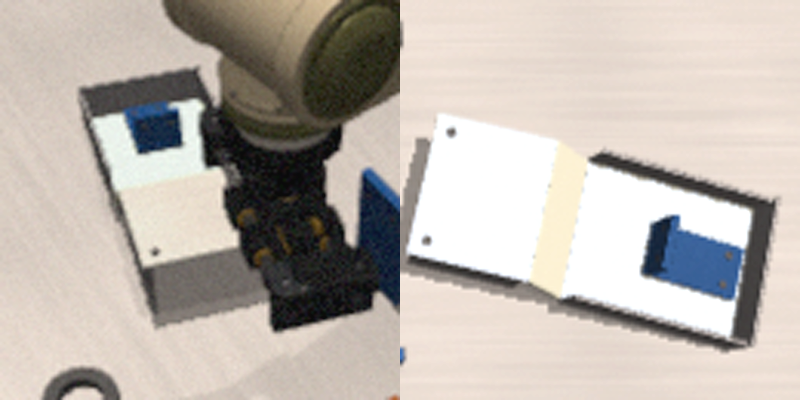

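The bracket lies in the tray with its long leg flat, at top crop (700,260), and its short leg up at (660,240), next to the end wall. I'll check that it is at rest and that the bystanders haven't moved.

```bash
python3 -m pendant '[[[0,0,0],[0,0,-1],255],[[0,0,0],[0,0,-2],255],[[0,0,0],[0,0,-2],255],[[0,0,0],[0,0,-2],255],[[0,0,0],[0,0,-2],255]]' | grep -E 'clock|ft'
python3 - <<'E'
from h import *
g6=cv2.imread("pics/g6.png")[:,400:,::-1]
I=cams.get_image("top");b=cv2.convertScaleAbs(cv2.resize(I[110:240,280:410],(400,400),interpolation=cv2.INTER_CUBIC),alpha=1.5,beta=10)
for x in(g6,b):
    m=bluemask(x)[180:330,220:360];ys,xs=np.nonzero(m);print("blue",xs.mean(),ys.mean(),len(xs))
o=cv2.imread("pics/top0.png")[:,:,::-1]
for n,(x0,y0,x1,y1) in dict(orange=(180,163,207,198),jar=(112,196,146,228),flange=(252,106,284,136),big=(248,215,288,256),small=(222,258,250,284)).items():
    print(n,np.abs(I[y0:y1,x0:x1].astype(int)-o[y0:y1,x0:x1]).mean())
# rim-to-floor fit: long-leg flat on floor, compare silhouette in top
c,s=np.cos(RY),np.sin(RY);t=np.radians(10);C=R.from_euler('z',RY).as_matrix()
fx=np.array([np.cos(t),0,-np.sin(t)]);fz=np.array([np.sin(t),0,np.cos(t)])
m=bluemask(I);ro=np.zeros(m.shape,bool);ro[165:220,350:405]=1
def cost(v):
    Rb=np.c_[-fz,np.cross(fx,-fz),fx];Rb=R.from_rotvec(v[2]*fz).as_matrix()@Rb
    p=np.array([.034,0,.035])+fx*v[0]+np.array([0,v[1],0])+fz*.004
    return np.abs(sil("top",C@Rb,C@p+np.r_[RP,0])-m)[ro].sum()
r=minimize(cost,[.115,0,0],method='Nelder-Mead',options=dict(initial_simplex=[[.115,0,0],[.1,0,0],[.115,.015,0],[.115,0,.1]]))
print(r.x,r.fun,(m*ro).sum())
E
```

```text
clock: 17.12
ft_force: [-0.7, -0.4, -0.1]
blue 72.09014888843565 79.31756067713644 4903
blue 72.05913539967374 79.30362969004894 4904
orange 26.94320987654321
jar 10.521752450980392
flange 9.1625
big 5.99979674796748
small 34.98992673992674
[ 0.1166 -0.0011 -0.0199] 81.63921568627451 519.0
```

```bash
python3 -c "
from plant import sign_off
print(sign_off())"
```

```text
the job is handed in; nothing more can be done
None
```

The middle-sized blue bracket was stood on the platform, released and pushed over the edge; it now rests in the tray flat on its long leg's outer face with its short leg up, and I handed the job in at about 17 s (the arm hid the orange bracket in my last check, but it only passed above it at 0.24 m or higher).

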